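Sound the drilled holes of a test block

ROBOT

A 6-joint arm with a two-finger parallel gripper is mounted at the origin on the work surface. World frame = base frame: x ahead of the robot, y to its left, z up, the work surface at z = 0. Lengths are in mm, angles in rad, forces in N, time in s.
With the tool pointing down it reaches from about 350 to 875 mm from the base axis. Payload 4.2 kg.
Tool frame: the origin (TCP) lies midway between the tips of the shut fingers; the grasp point (between the pads) lies 19 mm behind it; y points along the fingers, x is the direction in which the jaws open and shut, and the axes are right-handed (so a half turn about y gives the same grasp; the last joint's range is limited). The gripper opens to 85 mm and grips with 20 to 120 N. Pads are 22 mm wide; open, the fingers measure 114 mm over their backs; the gripper's body (76 mm by 85 mm) begins 54 mm behind the grasp point. The pads swing forward as they close: fully open they stand 13 mm farther back than shut.
Start: joints at [-0.944, 0.385, 0.008, 0, -1.194, -0.259], TCP at [224.741, -583.173, 231.312] pointing down, gripper open.
Joint ranges: [-3.14, 3.14], [-1.21, 2.06], [-1.07, 1.41], [-3.16, 2.05], [-2.99, -0.16], [-3.1, 3.1]. Speed limits (rad/s): [2.79, 2.79, 3.14, 3.14, 3.14, 3.14].

INTERFACE

Orientations are given as a unit quaternion [x, y, z, w].
In Python, from bench import read_state, get_image, job_done gives the robot as it stands.
- The arm moves only by the tool play_rows, never from a script. Its argument "series" is a list of rows, each a list of 7 numbers: the shift along the tool's x, y, z in m, then the turn, a rotation vector about the tool's x, y, z in rad, then the finger opening in m, from 0 to 0.0854. In form: [[x, y, z, wx, wy, wz, claw], ...]. A call has 1 to 10 rows; each row shifts and turns the pose as measured when the row begins, along the tool's axes as they then stand; what a row does not reach is not made up. A row lasts 1/10 s, in which the tool goes at most 50 mm and 8.59 degrees, less where a joint would pass 70% of its speed; a pose out of reach is approached as far as the arm can. A call with a gripper value outside its range is refused whole. The fingers move at their own pace and stop on an object; the grip force is fixed at half the most. Time passes only in rows, so rows that do not move let the fingers close. It gives the time, the measured TCP pose, the force and the opening at its end, in the units of the state.
- read_state(): the state, without advancing time (a new reading comes with each control period).
- get_image(name): name is "scene" or "side" or "wrist"; returns a dict with "color" (384x512x3 uint8, red, green, blue), "intrinsics" (3x3 intrinsics, pixels), "origin" and "orientation" of the camera in the world. Camera axes: x right, y down, z forward; pixel columns grow to the right and rows downward; lengths in mm; the calibration is good to about 2 mm. A picture is of the moment at which its call begins. There is no depth.
- job_done(): hands the job in, once; it reports no verdict.
The state is a dict: "clock": time; "joints": joint angles; "joint_vel": joint speeds; "joint_efforts": joint torques, N m; "position": TCP position; "ee_rot": TCP orientation; "contact_force": force on the tool from outside, world axes, zero at the start; "wrist_torque": the same for the moment, N m; "gripper_width": finger opening in mm.
Only numpy, scipy, OpenCV 4.12 (cv2) and the standard library are available. Lean on these libraries where they do the work, as an engineer would, in place of code of your own. Each camera call takes 0.05 s, during which the arm holds its last target. There are 200 camera calls.

TASK

The concrete test block on the shop counter has three drilled blind holes in a row, each of a different depth. Take the depth rod out of its wooden stand and sound all three in order, starting with the hole next to the block's low step and going along the row, each time lowering the rod gently until it rests on the hole's bottom. Then leave the rod standing on the bottom of the deepest hole, where the longest anchor will go, and let go of it; push nothing else on the counter about.

Things in the scene. Friction and masses are not known exactly. Their poses are not given: they have to be found in the camera images.
- block: grey concrete block, fixed to the counter. Main part 80 mm along its x, 160 mm along its y, 70 mm tall; a low step 40 mm long and 35 mm tall continues it at its +y end. Origin at the underside, at the centre of the main part; z up. Three vertical round blind holes of 12 mm diameter with 1 mm chamfers, in a row along y, 50 mm apart. Their bottoms are flat and out of sight: depths lie between 25 and 50 mm, one is the deepest by at least 6 mm, and which it is differs each time.
- hole_1 (a point): centre of the mouth (top face of the block) of the first hole, the one next to the low step, at y = +50 mm of the block
- hole_2 (a point): centre of the mouth of the middle hole, at y = 0 of the block
- hole_3 (a point): centre of the mouth of the last hole, farthest from the step, at y = -50 mm of the block
- rod_head (a point): middle of the depth rod's round dark head, 22 mm diameter, 35 mm tall, on top of a plain steel bar of 10 mm diameter with a 2 mm chamfer at its foot. Loose, about 0.15 kg, standing (it may lean by up to 2 degrees) in its stand at the start; z points up along the rod.
- rod_tip (a point): centre of the rod's foot with the bar fully out, 137.5 mm below the middle of the head (120 mm of bar show). The bar is sprung in the head: it starts to slide up into it at 2 N of push, yields 1 mm per further newton and goes solid after 12 mm; under the rod's own weight it stays fully out. More than 15 N on the foot is too hard.
- stand: wooden block 70 x 70 x 46 mm with an 11 mm hole 38 mm deep at its centre, in which the rod stands at the start; fixed. Origin at the centre of its underside.
- tin_mid (a point): centre of a bystander, loose: closed paint tin, 84 mm across, 85 mm tall
- tape_mid (a point): centre of a bystander, loose: roll of aluminium tape lying flat, 100 mm across, 48 mm tall
- carton_mid (a point): centre of a bystander, loose: small cardboard box 90 x 120 x 50 mm
- wrench_mid (a point): centre of a bystander, loose: spanner lying flat
- driver_mid (a point): centre of a bystander, loose: screwdriver lying flat
- spray_mid (a point): centre of a bystander, loose: upright spray can, 52 mm across, 120 mm tall
- anchor_mid (a point): centre of a bystander, loose: steel anchor bolt lying flat, 78 mm long, 20 mm head
Mind the look-alikes: they are no part of the job. Leave any blue or green look-alike of the block alone.

How it is judged:
By the outcome, as a careful person would: the job done as asked, in the order asked, and still so for the second after the job is handed in, with the robot touching nothing.
It also fails if it takes over 72 s, if anything falls off the work surface, if the arm or the gripper's body presses on something with over 40 N, if the wrist force passes 120 N, or if a joint passes its speed limit or range.

## Working session

There is one attempt and no reset: what is moved stays moved. The work goes in short steps, Python scripts to look and compute and a tool call to move; the robot and the scene stay as the last step left them, time stands still between calls to the robot, and variables do not carry over. Pictures are saved under pics/ and viewed, about 8 in all and at most 12, crops included, and the job is handed in when it is done.

Besides the shell and the picture viewer there is one more tool, called after "Request:" as name(argument=value, ...) on one line, values as JSON. play_rows: Moves the arm, as the interface text tells. Its arguments: {"type":"object","properties":{"series":{"type":"array","items":{"type":"array","items":{"type":"number"}}}},"required":["series"]}

```bash
ls; mkdir -p pics; cat > h.py <<'E'
import numpy as np, cv2
from scipy.spatial.transform import Rotation as R
from bench import read_state, get_image, job_done
def snap(n,f):
    im=get_image(n); cv2.imwrite('pics/'+f+'.png',im['color'][:,:,::-1]); 
    np.savez('pics/'+f+'.npz',**{k:np.array(v) for k,v in im.items()}); return im
def load(f): return dict(np.load('pics/'+f+'.npz'))
def ray(im,u,v):
    K=np.array(im['intrinsics']); q=R.from_quat(im['orientation']) if np.size(im['orientation'])==4 else R.from_matrix(im['orientation'])
    d=q.apply(np.linalg.inv(K)@[u,v,1]); return np.array(im['origin'],float),d/np.linalg.norm(d)
def onz(im,u,v,z):
    o,d=ray(im,u,v); return o+d*(z-o[2])/d[2]
def proj(im,p):
    q=R.from_quat(im['orientation']) if np.size(im['orientation'])==4 else R.from_matrix(im['orientation'])
    c=q.inv().apply(np.array(p,float)-im['origin']); x=np.array(im['intrinsics'])@c; return x[:2]/x[2]
def tri(a,pa,b,pb):
    o1,d1=ray(a,*pa); o2,d2=ray(b,*pb)
    t=np.linalg.lstsq(np.c_[d1,-d2],o2-o1,rcond=None)[0]
    p,q=o1+t[0]*d1,o2+t[1]*d2; return (p+q)/2,np.linalg.norm(p-q)
E
python3 - <<'E'
from h import *
a=snap('scene','s1');b=snap('side','d1')
c=np.vstack([a['color'],b['color']])
for n,i in(('scene',a),('side',b)): print(n,i['origin'],np.round(i['orientation'],3),np.round(i['intrinsics'],1).tolist())
print(read_state())
cv2.imwrite('pics/both.png',np.hstack([cv2.resize(x['color'][:,:,::-1],(400,300)) for x in (a,b)]))
E
```

```text
pics
scene [1084.65280375 -642.70359257  849.22997925] [ 0.856  0.307 -0.132 -0.394] [[392.7, 0.0, 245.4], [0.0, 392.7, 190.7], [0.0, 0.0, 1.0]]
side [135.46459661 516.26749212 845.02238329] [-0.341  0.876 -0.321  0.118] [[370.5, 0.0, 260.2], [0.0, 370.5, 190.5], [0.0, 0.0, 1.0]]
{'clock': 0.1, 'joints': array([-9.44395473e-01,  3.85468496e-01,  6.77725091e-03, -4.31680672e-04,
       -1.19399028e+00, -2.58568623e-01]), 'joint_vel': array([-0.0005178 , -0.00150188,  0.00243095,  0.00171434,  0.00062117,
       -0.00110356]), 'joint_efforts': array([-4.04960274e-04, -3.93319273e+01,  1.88928813e+01,  4.19798166e+00,
       -2.58258900e-03,  5.76620351e-06]), 'position': array([ 224.56059047, -582.71499885,  230.34397536]), 'ee_rot': array([ 0.39959322,  0.58333362, -0.58261821, -0.40075324]), 'contact_force': array([ 0.39848528,  0.18543489, -0.32510236]), 'wrist_torque': array([ 0.04486604,  0.02245688, -0.02480416]), 'gripper_width': 85.24278855503519}
```

View pics/s1.png

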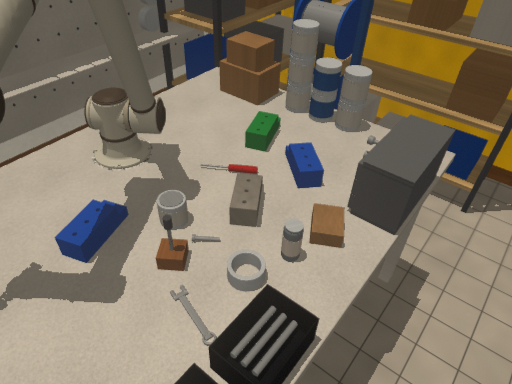

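View pics/d1.png

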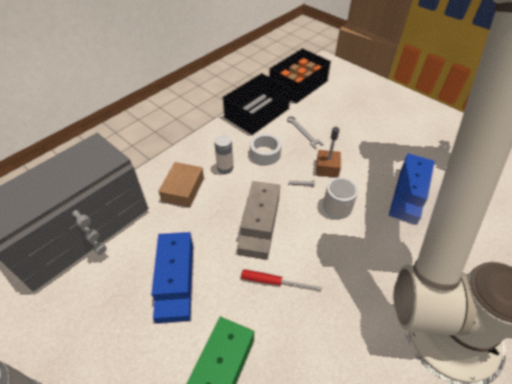

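The grey block sits at scene (247,198) / side (260,218). The blue ones at scene (93,228) and (304,164) and the green one at (263,130) are look-alikes. The rod head is at scene (168,222) / side (335,132), standing in the stand at scene (173,255). Next I'll take enlarged crops to measure from.

```bash
python3 - <<'E'
from h import *
a=load('s1');b=load('d1')
f=lambda im,x,y,w,h,s:cv2.resize(im['color'][y:y+h,x:x+w,::-1],None,fx=s,fy=s,interpolation=cv2.INTER_CUBIC)
A=f(a,150,165,130,110,5)[:, :]; 
t=np.hstack([f(a,150,165,120,110,3.3),f(b,228,120,120,110+30,3.3)[:363]]) if 0 else None
l=f(a,150,165,120,140,3.3); r=f(b,230,120,120,140,3.3)
cv2.imwrite('pics/crop1.png',np.hstack([l,r]))
print(R.from_quat(read_state()['ee_rot']).as_matrix().round(3))
E
```

```text
[[-0.359 -0.001 -0.933]
 [ 0.933  0.002 -0.359]
 [ 0.002 -1.     0.   ]]
```

View pics/crop1.png

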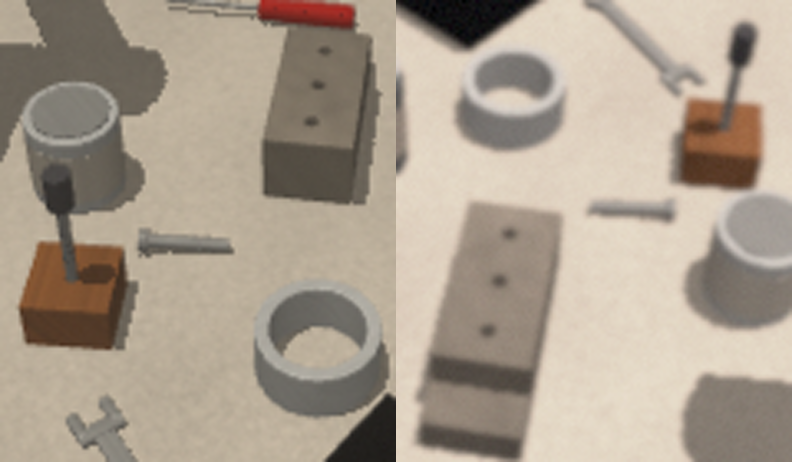

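```bash
python3 - <<'E'
from h import *
a=load('s1');b=load('d1')
S=lambda x,y:(150+x/3.3-.35,165+y/3.3-.35); D=lambda x,y:(230+(x-396)/3.3-.35,120+y/3.3-.35)
P={'h1':((324,50),(487,330)),'h2':((317,85),(500,281)),'h3':((311,121),(510,233)),'head':((58,189),(741,45)),'entry':((72,278),(727,128)),'headtop':((56,170),(743,29)),'tape_c':((320,325),(514,90))}
for k,(s,d) in P.items():
    p,e=tri(a,S(*s),b,D(*d)); print(k,p.round(1),round(e,1), onz(a,*S(*s),70).round(1)[:2],onz(b,*D(*d),70).round(1)[:2])
# stand top corners
for n,im,f,cs in(('s',a,S,[(40,243),(125,247),(119,300),(27,293)]),('d',b,D,[(688,100),(762,104),(758,142),(684,138)])):
    c=np.array([onz(im,*f(*q),46)[:2] for q in cs]);print(n,c.round(0).tolist(),c.mean(0).round(1))
for n,im,f,cs in(('s',a,S,[(291,27),(372,34),(353,143),(265,136)]),('d',b,D,[(472,203),(562,214),(533,370),(432,356)])):
    c=np.array([onz(im,*f(*q),70)[:2] for q in cs]);print(n,c.round(0).tolist(),c.mean(0).round(1))
E
```

```text
h1 [504.  105.9  72.1] 1.5 [501.8 107.5] [505.6 105.3]
h2 [529.7  63.1  71.1] 0.7 [528.7  63.9] [530.5  62.7]
h3 [556.9  20.9  72. ] 0.5 [555.4  22.5] [558.1  19.8]
head [ 510.7 -224.3  146.9] 2.2 [ 446.7 -179.1] [ 552.8 -304.9]
entry [ 509.3 -225.9   45.8] 1.4 [ 527.3 -238.1] [ 497.6 -203.9]
headtop [ 510.8 -222.8  165.8] 3.2 [ 428.6 -164.8] [ 564.8 -325.4]
tape_c [ 690.3 -132.8   41.7] 2.2 [ 705. -150.] [ 669.9 -110.5]
s [[462.0, -217.0], [519.0, -175.0], [555.0, -217.0], [494.0, -259.0]] [ 507.7 -217. ]
d [[557.0, -232.0], [503.0, -275.0], [477.0, -231.0], [530.0, -189.0]] [ 517.1 -231.5]
s [[455.0, 114.0], [522.0, 156.0], [601.0, 24.0], [537.0, -19.0]] [528.9  69. ]
d [[604.0, 17.0], [540.0, -25.0], [455.0, 109.0], [520.0, 152.0]] [529.7  63.1]
```

Request:
play_rows(series=[[0.021,0,-0.036,0,0,0,0.085],[0.021,0,-0.036,0,0,0,0.085],[0.021,0,-0.036,0,0,0,0.085],[0.021,0,-0.036,0,0,0,0.085],[0.021,0,-0.036,0,0,0,0.085],[0.021,0,-0.036,0,0,0,0.085],[0.021,0,-0.036,0,0,0,0.085],[0.021,0,-0.036,0,0,0,0.085],[0.021,0,-0.036,0,0,0,0.085],[0,0,0,0,0,0,0.085]])

```text
clock: 1.1
position: [465.5, -278.9, 224.9]
ee_rot: [0.398, 0.583, -0.581, -0.406]
contact_force: [-0.4, 0.4, 0.3]
gripper_width: 85.1
```

```bash
cat >> h.py <<'E'
def delta(target,up=None):
    "tool-frame shift (mm) to target TCP, and turn to make tool y = -z world"
    s=read_state(); r=R.from_quat(s['ee_rot']); y=r.apply([0,1,0]); n=np.array([0,0,-1.]) if up is None else -np.array(up)/np.linalg.norm(up)
    c=np.cross(y,n)
    print('t',round(s['clock'],2),'pos',s['position'].round(1),'F',s['contact_force'].round(1),'M',s['wrist_torque'].round(2),'w',round(s['gripper_width'],1),'shift',r.inv().apply(np.array(target)-s['position']).round(1),'turn',r.inv().apply(c).round(3))
E
python3 - <<'E'
from h import *
delta([510.7,-224.3,230])
w=snap('wrist','w1'); print(w['origin'],R.from_quat(w['orientation']).as_matrix().round(2).tolist(),w['intrinsics'])
E
```

```text
t 1.1 pos [ 465.5 -278.9  224.9] F [-0.4  0.4  0.3] M [-0.   -0.05 -0.03] w 85.1 shift [ 35.1  -5.  -61.6] turn [-0.004  0.     0.011]
[ 403.87807426 -303.71358972  368.36327801] [[-0.35, 0.9, 0.24], [0.93, 0.34, 0.1], [0.01, 0.26, -0.97]] [[338.28014749   0.         253.92159509]
 [  0.         338.28014749 194.02597654]
 [  0.           0.           1.        ]]
```

View pics/w1.png

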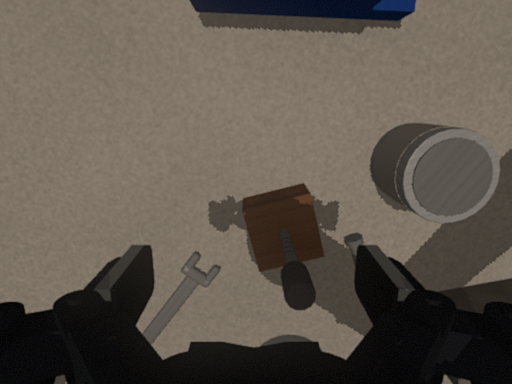

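```bash
python3 - <<'E'
from h import *
w=load('w1');a=load('s1');b=load('d1')
print(onz(w,299,292,163),onz(w,297,284,146),onz(w,285,232,46))
c=np.array([onz(w,*q,46)[:2] for q in [(243,197),(305,187),(323,257),(260,271)]]);print(c.round(0).tolist(),c.mean(0))
delta([511,-224.5,230])
E
```

```text
[ 507.8999942  -228.84515651  163.        ] [ 510.95366108 -226.56916052  146.        ] [ 508.95951342 -226.05779389   46.        ]
[[489.0, -279.0], [458.0, -225.0], [521.0, -179.0], [559.0, -234.0]] [ 506.78521202 -229.25753165]
t 1.15 pos [ 464.2 -280.   224.7] F [-0.4 -0.2  0.3] M [-0.06  0.03  0.03] w 85.1 shift [ 35.5  -5.2 -63.3] turn [-0.005  0.     0.011]
```

Request:
play_rows(series=[[0.012,0,-0.02,-0.002,0,0.005,0.085],[0.012,0,-0.02,-0.002,0,0.004,0.085],[0.01,0,-0.018,0,0,0.002,0.085],[0.003,0,-0.004,0,0,0,0.085],[0,0,0,0,0,0,0.085],[0,0,0,0,0,0,0.085]])

```text
clock: 1.75
position: [506.5, -224.9, 222.7]
ee_rot: [-0.402, -0.579, 0.582, 0.406]
contact_force: [-0.2, -0.3, 0.4]
gripper_width: 85.3
```

```bash
python3 - <<'E'
from h import *
delta([511,-225,127])
E
```

```text
t 1.75 pos [ 506.5 -224.9  222.7] F [-0.2 -0.3  0.4] M [-0.04  0.03  0.01] w 85.3 shift [-1.9 95.7 -4.8] turn [-0.006  0.     0.003]
```

Request:
play_rows(series=[[-0.002,0.025,-0.004,-0.004,0,0.002,0.085],[0,0.025,-0.002,-0.002,0,0,0.085],[0,0.02,0,0,0,0,0.085],[0,0.015,0,0,0,0,0.085],[0,0.006,0,0,0,0,0.085],[0,0,0,0,0,0,0.085]])

```text
clock: 2.35
position: [509.6, -230.7, 130.2]
ee_rot: [0.407, 0.579, -0.578, -0.406]
contact_force: [-0.6, -0.1, 0.6]
gripper_width: 84.9
```

```bash
python3 - <<'E'
from h import *
delta([511,-225,127])
E
```

```text
t 2.35 pos [ 509.6 -230.7  130.2] F [-0.6 -0.1  0.6] M [-0.   -0.02  0.01] w 84.9 shift [ 4.9  3.2 -3.3] turn [ 0.002 -0.    -0.001]
```

Request:
play_rows(series=[[0.004,0.003,-0.003,0,0,0,0.085],[0.001,0,0,0,0,0,0.085],[0,0,0,0,0,0,0.085]])

```text
clock: 2.65
position: [511.6, -225.6, 129.1]
ee_rot: [0.408, 0.579, -0.578, -0.405]
contact_force: [-0.0, 1.0, 0.0]
gripper_width: 85.1
```

```bash
python3 - <<'E'
from h import *
delta([511,-225,127]); delta([511,-225,127])
E
```

```text
t 2.65 pos [ 511.6 -225.6  129.1] F [-0.  1.  0.] M [-0.02  0.04  0.  ] w 85.1 shift [0.8 2.1 0.4] turn [ 0.005 -0.    -0.003]
t 2.65 pos [ 511.6 -225.6  129.1] F [-0.  1.  0.] M [-0.02  0.04  0.  ] w 85.1 shift [0.8 2.1 0.4] turn [ 0.005 -0.    -0.003]
```

Position is good, so I'll close on the head and watch the forces.

Request:
play_rows(series=[[0,0.001,0,0,0,0,0.06],[0,0,0,0,0,0,0.04],[0,0,0,0,0,0,0.03],[0,0,0,0,0,0,0.02],[0,0,0,0,0,0,0.015],[0,0,0,0,0,0,0.015],[0,0,0,0,0,0,0.015],[0,0,0,0,0,0,0.015]])

```text
clock: 3.45
position: [512.7, -225.6, 130.0]
ee_rot: [0.409, 0.58, -0.577, -0.403]
contact_force: [0.2, 0.7, 0.1]
gripper_width: 20.2
```

```bash
python3 - <<'E'
from h import *
delta([511,-225,127])
E
```

```text
t 3.45 pos [ 512.7 -225.6  130. ] F [0.2 0.7 0.1] M [ 0.02  0.03 -0.02] w 20.2 shift [1.2 3.  1.4] turn [ 0.008  0.    -0.005]
```

Request:
play_rows(series=[[0,-0.01,0,0,0,0,0.015],[0,-0.012,0,0,0,0,0.015],[0,-0.015,0,0,0,0,0.015],[0,-0.02,0,0,0,0,0.015],[0,-0.02,0,0,0,0,0.015],[0,-0.02,0,0,0,0,0.015],[0,-0.02,0,0,0,0,0.015],[0,-0.01,0,0,0,0,0.015],[0,0,0,0,0,0,0.015]])

```text
clock: 4.35
position: [510.0, -224.7, 266.9]
ee_rot: [0.409, 0.58, -0.577, -0.404]
contact_force: [-1.2, 0.3, -1.7]
gripper_width: 20.7
```

```bash
python3 - <<'E'
from h import *
delta([504,106,250])
a=snap('scene','s2');b=snap('side','d2');w=snap('wrist','w2')
P=[511,-225,150+120-30]
l=[]
for im in(a,b):
    u,v=proj(im,[512,-226,200]).round().astype(int); x,y=u-50,v-55; print(x,y)
    l.append(cv2.resize(im['color'][y:y+110,x:x+80,::-1],None,fx=4,fy=4,interpolation=cv2.INTER_CUBIC))
cv2.imwrite('pics/crop2.png',np.hstack(l))
E
```

```text
t 4.35 pos [ 510.  -224.7  266.9] F [-1.2  0.3 -1.7] M [-0.05  0.05 -0.03] w 20.7 shift [ 313.2   16.6 -106.3] turn [ 0.009 -0.    -0.004]
115 152
288 63
```

View pics/crop2.png

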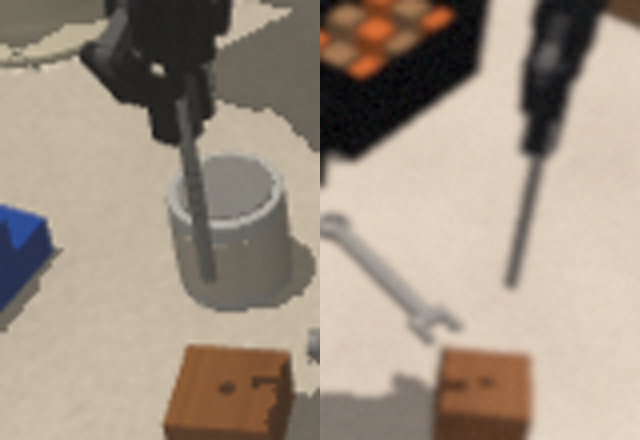

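The rod hangs from the gripper, clear of the stand. Its foot is at scene crop (208,279) and side crop (511,286).

```bash
python3 - <<'E'
from h import *
a=load('s2');b=load('d2');s=read_state();r=R.from_quat(s['ee_rot']);print(s['position'])
S=lambda x,y:(115+x/4-.4,152+y/4-.4); D=lambda x,y:(288+(x-320)/4-.4,63+y/4-.4)
T=[]
for k,q,d in(('tip',(208,280),(511,287)),('up',(192,150),(540,157))):
    p,e=tri(a,S(*q),b,D(*d)); print(k,p.round(1),round(e,1),'tool',r.inv().apply(p-s['position']).round(1)); T.append(p)
u=T[1]-T[0];print('axis',(u/np.linalg.norm(u)).round(3),'rel axis tool',r.inv().apply(u/np.linalg.norm(u)).round(3))
E
```

```text
[ 509.00922751 -224.42358921  264.05681088]
tip [ 506.9 -223.9  145.4] 1.0 tool [  1.3 118.6   2.4]
up [ 509.4 -224.6  254.9] 3.3 tool [-0.3  9.2 -0.2]
axis [ 0.023 -0.006  1.   ] rel axis tool [-0.014 -1.    -0.024]
```

Request:
play_rows(series=[[0.02,0,-0.007,-0.004,0,0.003,0.015],[0.035,0,-0.012,-0.004,0,0.003,0.015],[0.035,0,-0.012,-0.004,0,0.003,0.015],[0.035,0,-0.012,-0.004,0,0.003,0.015],[0.035,0,-0.012,0,0,0,0.015],[0.035,0,-0.012,0,0,0,0.015],[0.035,0,-0.012,0,0,0,0.015],[0.035,0,-0.012,0,0,0,0.015],[0.02,0,-0.007,0,0,0,0.015],[0,0,0,0,0,0,0.015]])

```text
clock: 5.5
position: [498.4, 86.8, 247.7]
ee_rot: [-0.409, -0.574, 0.581, 0.408]
contact_force: [0.1, -0.4, -1.2]
gripper_width: 20.5
```

```bash
python3 - <<'E'
from h import *
delta([504,106,225])
E
```

```text
t 5.5 pos [498.4  86.8 247.7] F [ 0.1 -0.4 -1.2] M [ 0.02  0.04 -0.07] w 20.5 shift [ 16.4  22.5 -11.9] turn [-0.007  0.    -0.007]
```

Request:
play_rows(series=[[0.01,0.01,-0.007,0,0,0,0.015],[0.006,0.01,-0.005,0,0,0,0.015],[0,0.003,0,0,0,0,0.015],[0,0,0,0,0,0,0.015],[0,0,0,0,0,0,0.015]])

```text
clock: 6.0
position: [503.1, 104.7, 218.7]
ee_rot: [-0.408, -0.571, 0.583, 0.41]
contact_force: [-0.2, 1.0, -2.0]
gripper_width: 20.3
```

```bash
python3 - <<'E'
from h import *
delta([504,106,210])
a=snap('scene','s3');b=snap('side','d3');w=snap('wrist','w3')
l=[]
for im in(a,b):
    u,v=proj(im,[504,106,110]).round().astype(int); x,y=u-30,v-40; print(x,y)
    l.append(cv2.resize(im['color'][y:y+90,x:x+60,::-1],None,fx=5,fy=5,interpolation=cv2.INTER_CUBIC))
l.append(cv2.resize(w['color'][120:345,180:330,::-1],None,fx=2,fy=2,interpolation=cv2.INTER_CUBIC)[:450]*1)
cv2.imwrite('pics/crop3.png',np.hstack(l)[:,:800]); print(proj(w,[504,106,70]))
E
```

```text
t 6.0 pos [503.1 104.7 218.7] F [-0.2  1.  -2. ] M [ 0.01 -0.04 -0.04] w 20.3 shift [ 1.   8.7 -1.4] turn [-0.016 -0.    -0.008]
218 130
228 171
[255.79045056 184.61713638]
```

View pics/crop3.png

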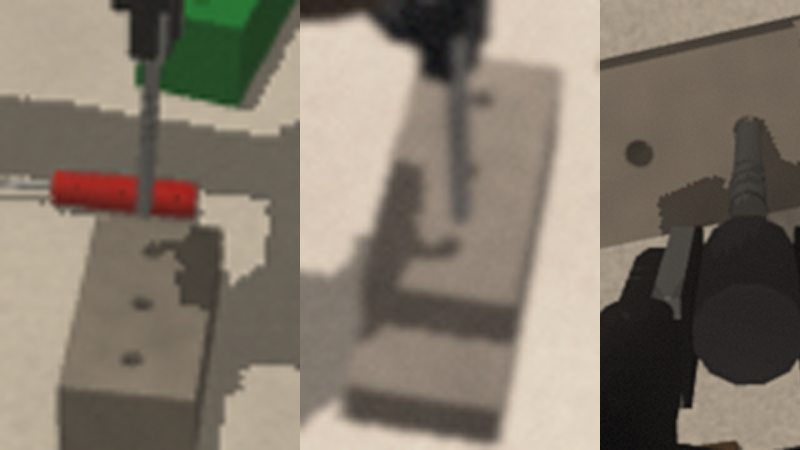

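```bash
python3 - <<'E'
from h import *
a=load('s3');b=load('d3');w=load('w3');s=read_state();r=R.from_quat(s['ee_rot']);print(s['position'])
S=lambda x,y:(218+x/5-.4,130+y/5-.4); D=lambda x,y:(228+(x-300)/5-.4,171+y/5-.4);W=lambda x,y:(180+(x-600)/2-.25,120+y/2-.25)
tip,e=tri(a,S(145,214),b,D(460,219));print('tip',tip.round(1),e)
up,e=tri(a,S(151,62),b,D(457,60));print('up',up.round(1),e)
print('tip tool',r.inv().apply(tip-s['position']).round(1))
print('wrist tip@100',onz(w,*W(747,122),tip[2]).round(1))
print('h2 wrist',onz(w,*W(639,153),70).round(1))
for n,(p,q) in {'h1':((157,247),(447,243)),'h2':((143,303),None),'h3':((131,358),None)}.items():
    print(n,onz(a,*S(*p),70).round(1)[:2], tri(a,S(*p),b,D(*q)) if q else '')
print('h3 side',onz(b,*D(484,99),70))
E
```

```text
[503.26528851 104.96774436 219.39635223]
tip [498.2 104.9  99.2] 0.07764174330847469
up [502.7 102.8 214.1] 1.532724272191691
tip tool [  2.6 120.3   3.1]
wrist tip@100 [495.5 100.9  99.2]
h2 wrist [531.   61.8  70. ]
h1 [502.1 112.9] (array([505.23304648, 107.68833355,  74.8887659 ]), np.float64(1.5131841554255716))
h2 [529.2  65.6] 
h3 [554.8  22.7] 
h3 side [557.38060394  19.83519492  70.        ]
```

Request:
play_rows(series=[[0,0,-0.001,-0.018,0,0,0.015],[0,0,-0.001,-0.018,0,0,0.015],[0,0,0,0,0,0,0.015],[0,0,0,0,0,0,0.015]])

```text
clock: 6.55
position: [505.5, 105.1, 220.7]
ee_rot: [0.417, 0.583, -0.57, -0.401]
contact_force: [0.4, 0.1, -1.4]
gripper_width: 20.2
```

```bash
python3 - <<'E'
from h import *
delta([504,106,210])
a=snap('scene','s4');b=snap('side','d4');w=snap('wrist','w4')
l=[]
for im in(a,b):
    u,v=proj(im,[504,106,110]).round().astype(int); x,y=u-20,v-40; print(x,y)
    l.append(cv2.resize(im['color'][y:y+75,x:x+40,::-1],None,fx=7,fy=7,interpolation=cv2.INTER_CUBIC))
l.append(cv2.resize(w['color'][170:340,190:300,::-1],None,fx=3,fy=3,interpolation=cv2.INTER_CUBIC)[:525,:240])
l[2]=cv2.convertScaleAbs(np.vstack([l[2],np.zeros((525-l[2].shape[0],240,3),np.uint8)]),alpha=1.8)
cv2.imwrite('pics/crop4.png',np.hstack(l)[:,:800])
E
```

```text
t 6.55 pos [505.5 105.1 220.7] F [ 0.4  0.1 -1.4] M [-0.03  0.11 -0.  ] w 20.2 shift [ 1.4 10.7  1.5] turn [ 0.028  0.    -0.007]
228 130
238 171
```

View pics/crop4.png

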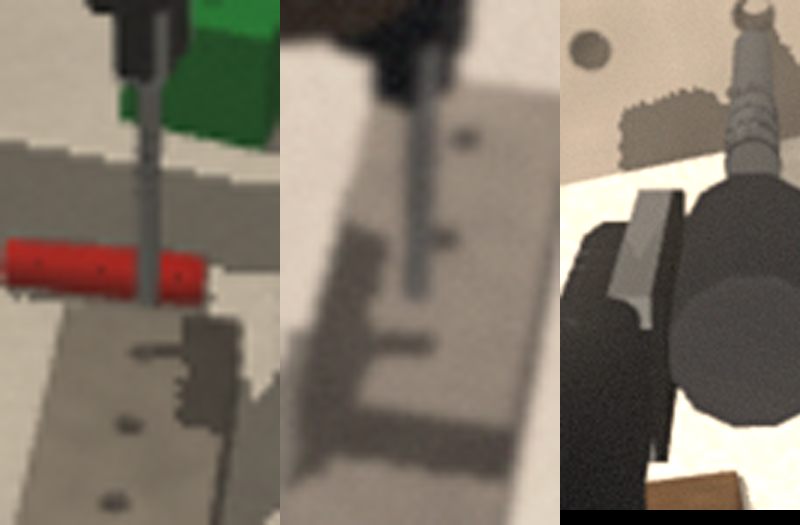

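```bash
python3 - <<'E'
from h import *
a=load('s4');b=load('d4');w=load('w4');s=read_state();r=R.from_quat(s['ee_rot'])
S=lambda x,y:(228+x/7-.43,130+y/7-.43); D=lambda x,y:(238+(x-280)/7-.43,171+y/7-.43);W=lambda x,y:(190+(x-560)/3-.33,170+y/3-.33)
tip,e=tri(a,S(148,304),b,D(414,297));print('tip',tip.round(1),e)
up,e=tri(a,S(150,85),b,D(424,100));print('up',up.round(1),e)
for v in(28,38,46):print('wrist tip',v,onz(w,*W(753,v),tip[2]).round(1))
print('h2 wrist',onz(w,*W(590,50),70).round(1),'h1',onz(w,*W(754,11),70).round(1))
# predicted wrist look of a rod foot at tip
for p in(tip,[504,106,70]):print(p,(proj(w,p)-[190,170]+.33)*3+[560,0])
print('x',r.apply([1,0,0]).round(3),'z',r.apply([0,0,1]).round(3))
E
```

```text
tip [505.8 106.6  99.7] 0.8769650071829327
up [501.6 108.2 211.9] 0.3636370936853776
wrist tip 28 [501.3 103.2  99.7]
wrist tip 38 [503.9 104.1  99.7]
wrist tip 46 [506.  104.8  99.7]
h2 wrist [531.1  61.8  70. ] h1 [503.5 104.   70. ]
[505.78114091 106.61403471  99.67802257] [759.64470006  47.41627136]
[504, 106, 70] [759.71405041  14.84167518]
x [-0.331  0.944 -0.007] z [-0.943 -0.331 -0.027]
```

Request:
play_rows(series=[[0,0,0,0.012,0,0,0.015],[0,0,0,0.006,0,0,0.015],[0,0.01,0,0,0,0,0.015],[0,0.008,0,0,0,0,0.015],[0,0.005,0,0,0,0,0.015],[0,0,0,0,0,0,0.015],[0,0,0,0,0,0,0.015]])

```text
clock: 7.4
position: [505.7, 105.1, 194.2]
ee_rot: [-0.412, -0.577, 0.577, 0.406]
contact_force: [-0.3, 0.2, -0.8]
gripper_width: 20.4
```

```bash
python3 - <<'E'
from h import *
delta([504,106,190])
w=snap('wrist','w5')
cv2.imwrite('pics/crop5.png',cv2.convertScaleAbs(cv2.resize(w['color'][140:260,180:300,::-1],None,fx=5,fy=5,interpolation=cv2.INTER_CUBIC),alpha=1.8))
E
```

```text
t 7.4 pos [505.7 105.1 194.2] F [-0.3  0.2 -0.8] M [ 0.09  0.   -0.04] w 20.4 shift [1.4 4.2 1.3] turn [ 0.005 -0.    -0.008]
```

View pics/crop5.png

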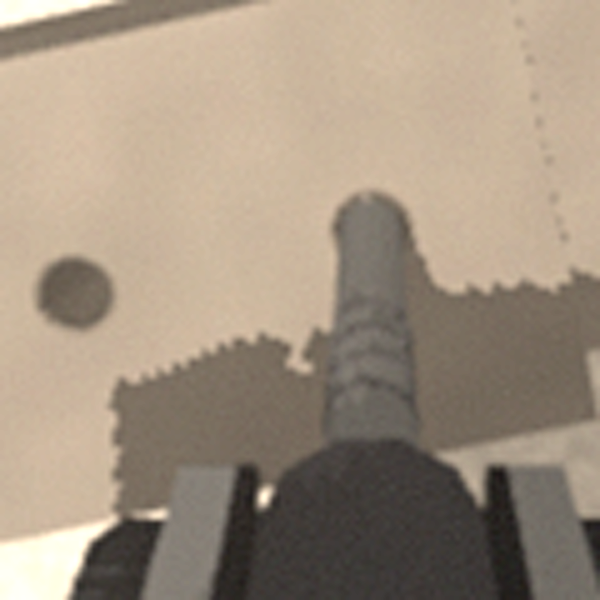

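The wrist view shows the foot at crop (372,215), centred within the rim of hole_1. I'll lower it.

Request:
play_rows(series=[[0,0.004,0,0,0,0,0.015],[0,0.004,0,0,0,0,0.015],[0,0.004,0,0,0,0,0.015],[0,0.003,0,0,0,0,0.015],[0,0,0,0,0,0,0.015]])

```text
clock: 7.95
position: [506.0, 105.2, 178.5]
ee_rot: [0.412, 0.577, -0.577, -0.406]
contact_force: [0.0, -0.2, -0.6]
gripper_width: 20.2
```

```bash
python3 - <<'E'
from h import *
delta([504,106,190])
E
```

```text
t 7.95 pos [506.  105.2 178.5] F [ 0.  -0.2 -0.6] M [-0.05  0.09 -0.03] w 20.2 shift [  1.3 -11.5   1.5] turn [ 0.006  0.    -0.007]
```

Request:
play_rows(series=[[0,0.004,0,0,0,0,0.015],[0,0.003,0,0,0,0,0.015],[0,0.003,0,0,0,0,0.015],[0,0.002,0,0,0,0,0.015],[0,0,0,0,0,0,0.015]])

```text
clock: 8.45
position: [506.2, 105.2, 165.5]
ee_rot: [0.412, 0.577, -0.577, -0.405]
contact_force: [0.1, -0.7, -0.5]
gripper_width: 20.6
```

Request:
play_rows(series=[[0,0.002,0,0,0,0,0.015],[0,0.001,0,0,0,0,0.015],[0,0,0,0,0,0,0.015]])

```text
clock: 8.75
position: [506.8, 105.3, 163.3]
ee_rot: [0.413, 0.578, -0.576, -0.405]
contact_force: [-1.5, 1.1, 1.2]
gripper_width: 20.3
```

Request:
play_rows(series=[[0,0.002,0,0,0,0,0.015],[0,0.001,0,0,0,0,0.015],[0,0,0,0,0,0,0.015]])

```text
clock: 9.05
position: [507.0, 105.4, 161.5]
ee_rot: [0.413, 0.578, -0.576, -0.405]
contact_force: [-1.7, -0.3, 2.4]
gripper_width: 20.1
```

Request:
play_rows(series=[[0.0005,0,0.0015,0,0,0,0.015],[0,0,0,0,0,0,0.015],[0,0,0,0,0,0,0.015]])

```text
clock: 9.35
position: [506.3, 105.4, 162.3]
ee_rot: [0.413, 0.579, -0.576, -0.404]
contact_force: [-1.0, -0.5, 2.4]
gripper_width: 20.5
```

Request:
play_rows(series=[[0,0.0015,0,0,0,0,0.015],[0,0,0,0,0,0,0.015],[0,0,0,0,0,0,0.015]])

```text
clock: 9.65
position: [506.4, 105.4, 161.0]
ee_rot: [0.413, 0.579, -0.575, -0.404]
contact_force: [-0.9, 0.7, 2.7]
gripper_width: 20.0
```

```bash
python3 - <<'E'
from h import *
import time
delta([504,106,190])
E
```

```text
t 9.65 pos [506.4 105.4 161. ] F [-0.9  0.7  2.7] M [-0.08  0.42 -0.03] w 20.0 shift [  1.1 -29.    1.7] turn [ 0.012  0.    -0.009]
```

Request:
play_rows(series=[[0,0.002,0,0,0,0,0.015],[0,0,0,0,0,0,0.015],[0,0,0,0,0,0,0.015],[0,0,0,0,0,0,0.015]])

```text
clock: 10.05
position: [506.6, 105.4, 159.6]
ee_rot: [0.413, 0.579, -0.576, -0.403]
contact_force: [-1.2, -0.1, 4.3]
gripper_width: 20.5
```

```bash
python3 - <<'E'
from h import *
delta([504,106,190])
E
```

```text
t 10.05 pos [506.6 105.4 159.6] F [-1.2 -0.1  4.3] M [-0.04  0.63  0.04] w 20.5 shift [  1.1 -30.4   1.9] turn [ 0.012 -0.    -0.009]
```

Request:
play_rows(series=[[0,-0.005,0,0,0,0,0.015],[0,-0.008,0,0,0,0,0.015],[0,-0.012,0,0,0,0,0.015],[0,-0.012,0,0,0,0,0.015],[0,-0.008,0,0,0,0,0.015],[0,0,0,0,0,0,0.015]])

```text
clock: 10.65
position: [505.6, 105.9, 206.5]
ee_rot: [0.413, 0.579, -0.575, -0.404]
contact_force: [-0.5, -0.5, -1.4]
gripper_width: 20.5
```

```bash
python3 - <<'E'
from h import *
delta([532,62.7,205])
E
```

```text
t 10.65 pos [505.6 105.9 206.5] F [-0.5 -0.5 -1.4] M [0.01 0.07 0.02] w 20.5 shift [-49.5   2.  -10.6] turn [ 0.011  0.    -0.008]
```

Request:
play_rows(series=[[-0.013,0,-0.003,0.003,0,0,0.015],[-0.018,0,-0.004,0.003,0,0,0.015],[-0.013,0,-0.003,0,0,0,0.015],[-0.005,0,-0.001,0,0,0,0.015],[0,0,0,0,0,0,0.015],[0,0,0,0,0,0,0.015]])

```text
clock: 11.25
position: [532.7, 59.9, 205.6]
ee_rot: [-0.411, -0.576, 0.578, 0.407]
contact_force: [-0.0, -0.1, -1.4]
gripper_width: 20.6
```

```bash
python3 - <<'E'
from h import *
delta([532,62.7,194])
E
```

```text
t 11.25 pos [532.7  59.9 205.6] F [-0.  -0.1 -1.4] M [ 0.03  0.04 -0.03] w 20.6 shift [ 3.  11.6 -0.2] turn [ 0.001 -0.    -0.007]
```

Request:
play_rows(series=[[0.002,0.004,-0.0005,0,0,0,0.015],[0.001,0.004,0,0,0,0,0.015],[0,0.002,0,0,0,0,0.015],[0,0,0,0,0,0,0.015],[0,0,0,0,0,0,0.015]])

```text
clock: 11.75
position: [531.1, 64.3, 194.2]
ee_rot: [-0.41, -0.576, 0.578, 0.406]
contact_force: [0.8, -1.2, -1.5]
gripper_width: 20.4
```

```bash
python3 - <<'E'
from h import *
delta([532,62.7,194])
w=snap('wrist','w6')
cv2.imwrite('pics/crop6.png',cv2.convertScaleAbs(cv2.resize(w['color'][140:260,190:310,::-1],None,fx=5,fy=5,interpolation=cv2.INTER_CUBIC),alpha=1.8))
E
```

```text
t 11.75 pos [531.1  64.3 194.2] F [ 0.8 -1.2 -1.5] M [ 0.02  0.03 -0.01] w 20.4 shift [-1.8  0.2 -0.3] turn [ 0.    -0.    -0.006]
```

View pics/crop6.png

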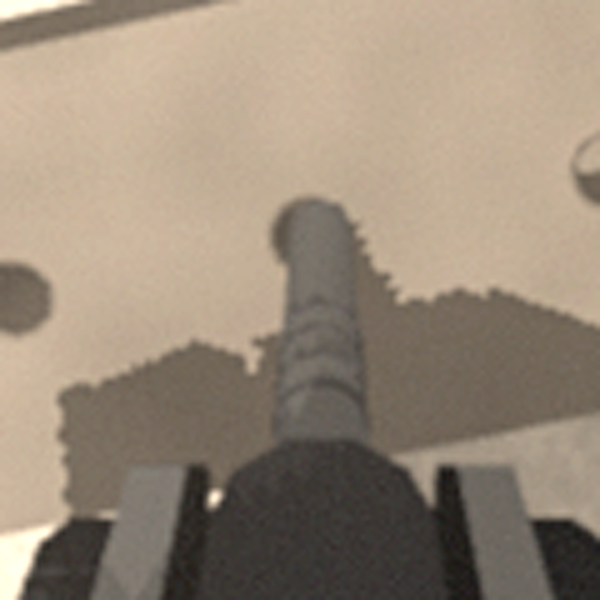

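The foot sits at (320,215) and hole_2's centre is about (310,233), so the foot is roughly 1.6 mm too far toward hole_1, which matches the encoder. I'll shift -x and lower.

Request:
play_rows(series=[[-0.0015,0,0,0,0,0,0.015],[0,0.002,0,0,0,0,0.015],[0,0,0,0,0,0,0.015]])

```text
clock: 12.1
position: [531.9, 62.9, 192.4]
ee_rot: [-0.41, -0.576, 0.578, 0.406]
contact_force: [0.5, 0.5, -2.3]
gripper_width: 20.6
```

```bash
python3 - <<'E'
from h import *
delta([532,62.7,170])
E
```

```text
t 12.1 pos [531.9  62.9 192.4] F [ 0.5  0.5 -2.3] M [0.01 0.08 0.05] w 20.6 shift [-0.1 22.4 -0.1] turn [ 0.001 -0.    -0.006]
```

Request:
play_rows(series=[[0,0.003,0,0,0,0,0.015],[0,0.003,0,0,0,0,0.015],[0,0.002,0,0,0,0,0.015],[0,0,0,0,0,0,0.015]])

```text
clock: 12.5
position: [532.5, 62.9, 184.0]
ee_rot: [-0.411, -0.577, 0.578, 0.406]
contact_force: [0.4, 0.4, -1.0]
gripper_width: 20.6
```

```bash
python3 - <<'E'
from h import *
delta([532,62.7,170])
E
```

```text
t 12.5 pos [532.5  62.9 184. ] F [ 0.4  0.4 -1. ] M [ 0.11 -0.14 -0.04] w 20.6 shift [ 0.1 14.   0.6] turn [ 0.003  0.    -0.006]
```

In the hole with no push. I'll go down to the shallowest possible bottom, then in small steps.

Request:
play_rows(series=[[0,0.004,0,0,0,0,0.015],[0,0.004,0,0,0,0,0.015],[0,0.004,0,0,0,0,0.015],[0,0.003,0,0,0,0,0.015],[0,0,0,0,0,0,0.015]])

```text
clock: 13.0
position: [532.5, 62.9, 167.3]
ee_rot: [-0.411, -0.577, 0.578, 0.406]
contact_force: [0.1, 0.2, -2.3]
gripper_width: 20.3
```

Request:
play_rows(series=[[0,0.002,0,0,0,0,0.015],[0,0.002,0,0,0,0,0.015],[0,0,0,0,0,0,0.015]])

```text
clock: 13.3
position: [532.6, 62.9, 163.0]
ee_rot: [-0.411, -0.577, 0.578, 0.406]
contact_force: [1.0, 1.1, -1.4]
gripper_width: 20.3
```

Request:
play_rows(series=[[0,0.002,0,0,0,0,0.015],[0,0.001,0,0,0,0,0.015],[0,0,0,0,0,0,0.015]])

```text
clock: 13.6
position: [532.6, 62.9, 159.9]
ee_rot: [-0.411, -0.577, 0.578, 0.406]
contact_force: [0.0, 1.4, -1.4]
gripper_width: 20.0
```

Hole_2 is deeper than hole_1. Continuing down.

Request:
play_rows(series=[[0,0.002,0,0,0,0,0.015],[0,0.002,0,0,0,0,0.015],[0,0,0,0,0,0,0.015]])

```text
clock: 13.9
position: [532.6, 62.8, 155.6]
ee_rot: [-0.411, -0.577, 0.578, 0.406]
contact_force: [0.8, 0.9, -0.7]
gripper_width: 20.4
```

Request:
play_rows(series=[[0,0.002,0,0,0,0,0.015],[0,0.002,0,0,0,0,0.015],[0,0,0,0,0,0,0.015]])

```text
clock: 14.2
position: [533.1, 62.9, 152.3]
ee_rot: [-0.411, -0.577, 0.578, 0.406]
contact_force: [-0.9, 0.2, 2.8]
gripper_width: 20.3
```

Request:
play_rows(series=[[0,0.001,0,0,0,0,0.015],[0,0,0,0,0,0,0.015],[0,0,0,0,0,0,0.015]])

```text
clock: 14.5
position: [533.1, 62.9, 152.3]
ee_rot: [-0.411, -0.577, 0.578, 0.405]
contact_force: [-1.7, 0.2, 2.9]
gripper_width: 20.6
```

```bash
python3 - <<'E'
from h import *
delta([532,62.7,200])
E
```

```text
t 14.5 pos [533.1  62.9 152.3] F [-1.7  0.2  2.9] M [ 0.1   0.45 -0.02] w 20.6 shift [ -0.1 -47.7   0.9] turn [ 0.004 -0.    -0.007]
```

Request:
play_rows(series=[[0,0.002,0,0,0,0,0.015],[0,0,0,0,0,0,0.015],[0,0,0,0,0,0,0.015]])

```text
clock: 14.8
position: [533.3, 62.9, 150.9]
ee_rot: [-0.411, -0.577, 0.578, 0.405]
contact_force: [-0.6, -0.5, 4.1]
gripper_width: 20.4
```

Request:
play_rows(series=[[0,-0.006,0,0,0,0,0.015],[0,-0.009,0,0,0,0,0.015],[0,-0.012,0,0,0,0,0.015],[0,-0.012,0,0,0,0,0.015],[0,-0.01,0,0,0,0,0.015],[0,-0.005,0,0,0,0,0.015],[0,0,0,0,0,0,0.015]])

```text
clock: 15.5
position: [533.2, 63.3, 208.7]
ee_rot: [0.411, 0.578, -0.577, -0.405]
contact_force: [-0.3, 0.1, -1.6]
gripper_width: 20.6
```

```bash
python3 - <<'E'
from h import *
delta([558.4,20.2,205])
E
```

```text
t 15.5 pos [533.2  63.3 208.7] F [-0.3  0.1 -1.6] M [ 0.02  0.   -0.02] w 20.6 shift [-49.    4.   -9.4] turn [ 0.006 -0.    -0.007]
```

Request:
play_rows(series=[[-0.013,0,-0.003,0,0,0,0.015],[-0.018,0,-0.004,0,0,0,0.015],[-0.012,0,-0.003,0,0,0,0.015],[-0.003,0,0,0,0,0,0.015],[0,0,0,0,0,0,0.015],[0,0,0,0,0,0,0.015]])

```text
clock: 16.1
position: [558.1, 20.1, 207.1]
ee_rot: [-0.41, -0.576, 0.578, 0.407]
contact_force: [-0.5, 1.0, -0.5]
gripper_width: 20.2
```

```bash
python3 - <<'E'
from h import *
delta([558.4,20.2,194])
E
```

```text
t 16.1 pos [558.1  20.1 207.1] F [-0.5  1.  -0.5] M [ 0.07  0.02 -0.04] w 20.2 shift [ 0.1 13.1 -0.3] turn [ 0.001  0.    -0.006]
```

Request:
play_rows(series=[[0,0.005,0,0,0,0,0.015],[0,0.004,0,0,0,0,0.015],[0,0.003,0,0,0,0,0.015],[0,0,0,0,0,0,0.015],[0,0,0,0,0,0,0.015]])

```text
clock: 16.6
position: [557.1, 21.2, 193.5]
ee_rot: [-0.409, -0.577, 0.579, 0.406]
contact_force: [0.8, -0.3, -1.2]
gripper_width: 20.7
```

```bash
python3 - <<'E'
from h import *
delta([558.4,20.2,184])
w=snap('wrist','w7')
cv2.imwrite('pics/crop7.png',cv2.convertScaleAbs(cv2.resize(w['color'][140:260,190:310,::-1],None,fx=5,fy=5,interpolation=cv2.INTER_CUBIC),alpha=1.8))
E
```

```text
t 16.6 pos [557.1  21.2 193.5] F [ 0.8 -0.3 -1.2] M [ 0.01  0.02 -0.01] w 20.7 shift [-1.3  9.5 -0.9] turn [ 0.    -0.    -0.005]
```

View pics/crop7.png

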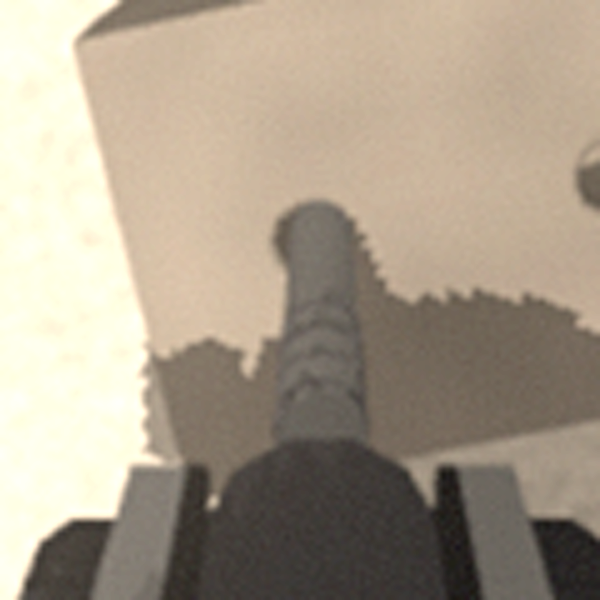

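The foot at (321,215) is about 1.3 mm right of hole_3's centre (313,235), and the encoder agrees. I'll correct and lower.

Request:
play_rows(series=[[-0.0012,0,-0.0005,0,0,0,0.015],[0,0.002,0,0,0,0,0.015],[0,0.003,0,0,0,0,0.015],[0,0.003,0,0,0,0,0.015],[0,0,0,0,0,0,0.015]])

```text
clock: 17.15
position: [559.0, 20.4, 185.7]
ee_rot: [-0.41, -0.577, 0.578, 0.406]
contact_force: [0.4, -0.3, -1.6]
gripper_width: 20.2
```

```bash
python3 - <<'E'
from h import *
delta([558.4,20.2,184])
E
```

```text
t 17.15 pos [559.   20.4 185.7] F [ 0.4 -0.3 -1.6] M [ 0.11 -0.11  0.05] w 20.2 shift [0.  1.7 0.6] turn [ 0.003  0.    -0.005]
```

Request:
play_rows(series=[[0,0.004,0,0,0,0,0.015],[0,0.004,0,0,0,0,0.015],[0,0.004,0,0,0,0,0.015],[0,0.004,0,0,0,0,0.015],[0,0,0,0,0,0,0.015]])

```text
clock: 17.65
position: [559.0, 20.3, 167.8]
ee_rot: [-0.41, -0.577, 0.578, 0.406]
contact_force: [1.1, 1.0, -1.9]
gripper_width: 20.2
```

Request:
play_rows(series=[[0,0.002,0,0,0,0,0.015],[0,0.002,0,0,0,0,0.015],[0,0,0,0,0,0,0.015]])

```text
clock: 17.95
position: [559.1, 20.3, 163.5]
ee_rot: [-0.41, -0.577, 0.578, 0.406]
contact_force: [0.3, -0.1, -1.1]
gripper_width: 20.1
```

Request:
play_rows(series=[[0,0.002,0,0,0,0,0.015],[0,0.001,0,0,0,0,0.015],[0,0,0,0,0,0,0.015]])

```text
clock: 18.25
position: [559.1, 20.3, 160.4]
ee_rot: [-0.41, -0.577, 0.578, 0.406]
contact_force: [0.8, 0.1, -1.3]
gripper_width: 20.1
```

Request:
play_rows(series=[[0,0.002,0,0,0,0,0.015],[0,0.002,0,0,0,0,0.015],[0,0,0,0,0,0,0.015]])

```text
clock: 18.55
position: [559.1, 20.3, 156.1]
ee_rot: [-0.41, -0.577, 0.578, 0.406]
contact_force: [0.2, -0.8, -2.4]
gripper_width: 20.5
```

Request:
play_rows(series=[[0,0.002,0,0,0,0,0.015],[0,0.001,0,0,0,0,0.015],[0,0,0,0,0,0,0.015]])

```text
clock: 18.85
position: [559.2, 20.3, 152.9]
ee_rot: [-0.41, -0.577, 0.578, 0.406]
contact_force: [-0.4, 0.7, -1.5]
gripper_width: 20.5
```

Request:
play_rows(series=[[0,0.002,0,0,0,0,0.015],[0,0.001,0,0,0,0,0.015],[0,0,0,0,0,0,0.015]])

```text
clock: 19.15
position: [559.2, 20.2, 149.6]
ee_rot: [-0.41, -0.577, 0.578, 0.406]
contact_force: [-0.3, 0.4, -2.0]
gripper_width: 20.3
```

Request:
play_rows(series=[[0,0.002,0,0,0,0,0.015],[0,0.001,0,0,0,0,0.015],[0,0,0,0,0,0,0.015]])

```text
clock: 19.45
position: [559.2, 20.2, 146.4]
ee_rot: [-0.41, -0.577, 0.578, 0.406]
contact_force: [0.4, 0.3, -2.5]
gripper_width: 20.2
```

Request:
play_rows(series=[[0,0.002,0,0,0,0,0.015],[0,0.001,0,0,0,0,0.015],[0,0,0,0,0,0,0.015]])

```text
clock: 19.75
position: [559.8, 20.3, 144.5]
ee_rot: [-0.41, -0.578, 0.578, 0.405]
contact_force: [-0.5, 0.3, 2.7]
gripper_width: 20.1
```

Request:
play_rows(series=[[0,0.0015,0,0,0,0,0.015],[0,0,0,0,0,0,0.015],[0,0,0,0,0,0,0.015]])

```text
clock: 20.05
position: [559.8, 20.3, 143.9]
ee_rot: [0.41, 0.578, -0.578, -0.405]
contact_force: [-1.1, -0.8, 3.1]
gripper_width: 20.5
```

Request:
play_rows(series=[[0,-0.002,0,0,0,0,0.015],[0,-0.0005,0,0,0,0,0.015],[0,0,0,0,0,0,0.015]])

```text
clock: 20.35
position: [559.4, 20.2, 145.5]
ee_rot: [-0.41, -0.578, 0.578, 0.405]
contact_force: [-0.7, 0.1, -1.8]
gripper_width: 20.3
```

```bash
python3 - <<'E'
from h import *
delta([559,20.2,146])
E
```

```text
t 20.35 pos [559.4  20.2 145.5] F [-0.7  0.1 -1.8] M [-0.03  0.04  0.01] w 20.3 shift [ 0.1 -0.5  0.4] turn [ 0.004 -0.    -0.006]
```

Request:
play_rows(series=[[0,0,0,0,0,0,0.022],[0,0,0,0,0,0,0.024],[0,0,0,0,0,0,0.027],[0,0,0,0,0,0,0.032],[0,0,0,0,0,0,0.045],[0,0,0,0,0,0,0.065],[0,0,0,0,0,0,0.085],[0,0,0,0,0,0,0.085],[0,0,0,0,0,0,0.085],[0,0,0,0,0,0,0.085]])

```text
clock: 21.35
position: [559.9, 20.2, 145.4]
ee_rot: [0.41, 0.578, -0.578, -0.405]
contact_force: [-0.5, 0.1, -0.0]
gripper_width: 84.9
```

```bash
python3 - <<'E'
from h import *
delta([559,20.2,250])
E
```

```text
t 21.35 pos [559.9  20.2 145.4] F [-0.5  0.1 -0. ] M [-0.03  0.02 -0.01] w 84.9 shift [  -0.3 -104.6    0.4] turn [ 0.005  0.    -0.006]
```

Released with no load left. I'll retreat straight up and check.

Request:
play_rows(series=[[0,-0.01,0,0,0,0,0.085],[0,-0.02,0,0,0,0,0.085],[0,-0.02,0,0,0,0,0.085],[0,-0.02,0,0,0,0,0.085],[0,-0.02,0,0,0,0,0.085],[0,-0.02,0,0,0,0,0.085],[0,-0.01,0,0,0,0,0.085],[0,0,0,0,0,0,0.085]])

```text
clock: 22.15
position: [559.2, 20.4, 274.6]
ee_rot: [0.411, 0.578, -0.577, -0.404]
contact_force: [-0.5, 0.1, -1.0]
gripper_width: 84.4
```

```bash
python3 - <<'E'
from h import *
delta([559,20.2,260])
a=snap('scene','s8');b=snap('side','d8')
cv2.imwrite('pics/crop8.png',np.hstack([cv2.resize(a['color'][90:300,140:340,::-1],None,fx=2,fy=2),cv2.resize(b['color'][60:270,180:380,::-1],None,fx=2,fy=2)]))
E
```

```text
t 22.15 pos [559.2  20.4 274.6] F [-0.5  0.1 -1. ] M [-0.04  0.04 -0.05] w 84.4 shift [-0.  14.6  0.3] turn [ 0.007  0.    -0.007]
```

View pics/crop8.png

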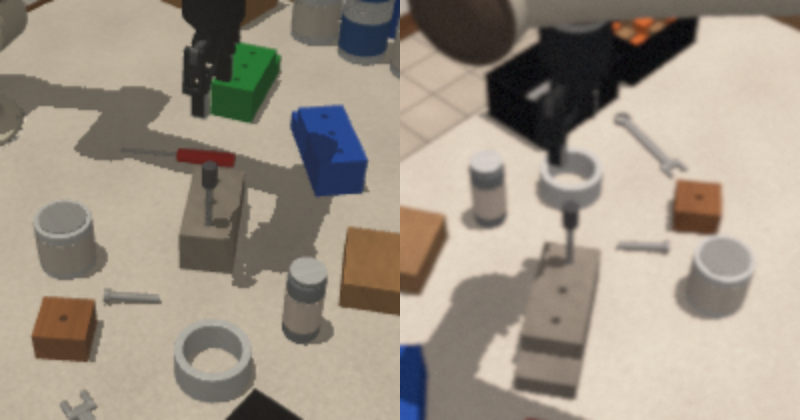

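The rod stands upright in hole_3: head at scene crop (209,176) and side crop (570,217). The gripper is clear and the bystanders haven't visibly moved. I'll check the head height, then hand in.

```bash
python3 - <<'E'
from h import *
a=load('s8');b=load('d8')
print(tri(a,(140+209/2-.25,90+176/2-.25),b,(180+170/2-.25,60+217/2-.25)))
s=read_state();print(s['clock'],np.abs(s['joint_vel']).max())
print(job_done())
E
```

```text
(array([556.33484548,  21.73440969, 160.03301133]), np.float64(1.1042442809071558))
22.25 0.02382467772413114
the job is handed in; nothing more can be done
None
```

I took the rod from its stand, sounded the three holes in order, and left it standing released on the bottom of hole_3, the deepest. I handed in at 22.25 s on the clock.

| Hole | TCP height at first contact | Estimated depth | Largest push on the foot that I read |
|---|---|---|---|
| hole_1 | about 163 mm | about 25–26 mm | about 5–6 N |
| hole_2 | about 154.5 mm | about 34 mm | about 5–6 N |
| hole_3 | about 146.5 mm | about 42 mm | about 4–5 N |

In holes 1 and 2 an extra push at the bottom raised the force by about 1 N per mm, as the sprung bar should. In hole_3 the reading also rose, but the extra step was too small to show the slope clearly.

**Last checks:** The final pictures show the rod upright in hole_3, the gripper well clear, and none of the bystanders in view visibly moved. The camera put the head at (556, 22, 160) mm, against about 165 mm expected from the sounding. That 5 mm gap is more than the 2 mm calibration; I put it down to picking the head's middle from coarse pixels, and did not measure it again. The arm read no load after release.

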